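# Lay the blue marker on the notebook

### The job

Take the blue-capped marker out of the pen stand and lay it flat on the green notebook, centred and along the notebook's long side. Keep hold of it until it lies down: press its lower end on the notebook and let it pivot in the fingers, do not let it topple or drop. Leave the other two markers standing in the stand.

Things in the scene. Friction and masses are not known exactly. Their poses are not given: they have to be found in the camera images.
- blue_marker_mid (a point): Middle of the blue-capped felt marker, white barrel: 128 mm long, 13 mm thick, 16 g. Stands cap up in a well of the stand; point on its axis, half-way along. y: along it to the cap (up). x and z: square to its four flat gripping faces and the stand's sides (z along the row of wells, x across it): close the fingers along x. Lightly gripped, it pivots when its end is pressed with a few N
- pink_marker_mid (a point): Middle of the pink-capped marker, same size and axes, in another well. The stand: a fixed pale wooden block 50 x 185 x 40 mm high on the desk, with three wells in a row along its length, 65 mm apart, 15 mm square, 30 mm deep (floor 10 mm over the desk); which marker is in which well varies
- black_marker_mid (a point): Middle of the black-capped marker, 126 mm long, else the same, standing in the third well
- notebook: Closed dark green notebook fixed flat on the desk, 211 x 148 x 13 mm; origin at the centre of its underside, its upper face 13 mm above it. x along the long side (211 mm), y along the short side

How it is judged (in metres and radians):
On the way:
1. the blue marker, still in the fingers, has been laid down onto the notebook: at least 65 degrees from upright, touching the notebook, its middle less than 45 mm above the desk (angle between blue_marker_mid's own y axis and vertical between 1.134 and 2.007 rad and contact force between blue_marker and the fingers above 0.5 N and contact force between blue_marker and notebook above 0.03 N and height (world z) of blue_marker_mid below 0.045 m), for 0.1 s.
At the end, for the whole second after the job is handed in: The blue marker lies flat and still on the notebook, its middle within 30 mm of the notebook's centre along and across, within 15 degrees of the notebook's long side (either way round); the pink and black markers still stand in their wells (within 15 mm, less than 11 degrees off upright) (angle between blue_marker_mid's own y axis and vertical between 1.45 and 1.69 rad and x of blue_marker_mid in the frame of notebook between -0.03 and 0.03 m and y of blue_marker_mid in the frame of notebook between -0.03 and 0.03 m and z of blue_marker_mid in the frame of notebook between 0.013 and 0.026 m and angle between the y axis of blue_marker_mid and the x axis of notebook, either way round below 0.26 rad and linear speed of blue_marker below 0.02 m/s and angle between each of pink_marker_mid, black_marker_mid's own y axis and vertical below 0.2 rad and distance of each of pink_marker_mid, black_marker_mid from where it was at the start of the episode below 0.015 m); the robot touches nothing.
It fails at once if the blue marker leans more than 20 but less than 65 degrees with no finger holding it (toppled or dropped) (angle between blue_marker_mid's own y axis and vertical between 0.35 and 1.134 rad and contact force between blue_marker and the fingers below 0.02 N).
It fails at once if the pink or the black marker is pulled out, moved more than 30 mm or knocked over (distance of any of pink_marker_mid, black_marker_mid from where it was at the start of the episode above 0.03 m or angle between any of pink_marker_mid, black_marker_mid's own y axis and vertical above 0.5 rad).
It also fails if it takes over 43 s, if anything falls off the work surface, if the arm or the gripper's body presses on something with over 40 N, if the wrist force passes 120 N, or if a joint passes its speed limit or range.

### The arm

A 6-joint arm with a two-finger parallel gripper is mounted at the origin on the work surface; the furniture and walls round the work are solid. World frame = base frame: x ahead of the robot, y to its left, z up, the work surface at z = 0. Lengths are in mm, angles in degrees, forces in N, time in s.
With the tool pointing down it reaches from about 375 to 925 mm from the base axis. Payload 5.7 kg.
Tool frame: the origin (TCP) lies at the very end of the fingers, on their centre line; the grasp point (between the pads) lies bot.pinch_z behind it (bot.pinch_z is the distance from the TCP to the grasp point, in mm); z points along the fingers, y is the line along which they close (so a half turn about z gives the same grasp; the last joint's range is limited). The gripper opens to 88 mm and grips with 3 to 60 N. Pads are 20 mm wide; open, the fingers measure 115 mm over their backs; the gripper's body (75 mm by 178 mm) begins 61 mm behind the grasp point.
Start: joints at [-73.688, 20.558, 86.54, -0, 72.909, -6.595], TCP at [233.522, -552.657, 222.623] pointing down, gripper open.
Joint ranges: [-170.27, 170.27], [-57.76, 135], [12.27, 136.19], [-55.21, 235.2], [11.17, 155.16], [-170.74, 170.74]. Speed limits (degrees/s): [136.94, 136.94, 180, 180, 180, 180].

### API

Orientations are given as [roll, pitch, yaw] about the fixed x, y, z axes, in that order (R = Rz(yaw) Ry(pitch) Rx(roll)).
In Python, from cell import bot gives the robot as it stands. The module is installed in compiled form; this text tells all that it offers.
- The arm moves only by the tool jog_arm, never from a script. Its arguments are lists of equal length, an entry for each row: "offset": the shift along the tool's x, y, z as a fraction of full scale, a list of three; "delta_rot": the turn, a rotation vector about the tool's x, y, z as a fraction of full scale, a list of three; "fingers": the closure, from 0 (fully open) to 1 (shut). In form: {"offset": [[tx, ty, tz], ...], "delta_rot": [[rx, ry, rz], ...], "fingers": [fingers, ...]}. A call has 1 to 8 rows; each row is the pose to reach, as a shift and turn from the pose commanded when the call began, along the tool's axes at that moment; what a row does not reach only later rows make up. Full scale, the value 1, is 15 cm for a shift and 60 degrees for a turn. A row lasts 1/10 s, in which the tool goes at most 50 mm and 8.59 degrees, less where a joint would pass 70% of its speed; a pose out of reach is approached as far as the arm can. A call with a number of a shift or a turn outside -1 to 1 is refused whole. A call with a gripper value outside its range is refused whole. The fingers move at their own pace and stop on an object; the grip force is fixed at half the most. Time passes only in rows, so rows that repeat a pose let the fingers close. It gives the time, the measured TCP pose, the force, the opening and the grip force at its end, in the units of the state.
- bot.observe(): the state, without advancing time (a new reading comes with each control period).
- bot.capture(name): name is "scene" or "top"; returns a dict with "color" (384x512x3 uint8, red, green, blue), "range_z" (384x512 float32, mm along the optical axis (not along the pixel's ray), 0 where there is no reading), "camera_matrix" (3x3 intrinsics, pixels), "dist" ([k1, k2, p1, p2, k3] as OpenCV has them; the pictures are not rectified), "R" (3x3) and "t" (3): a world point X has camera coordinates R X + t. Camera axes: x right, y down, z forward; pixel columns grow to the right and rows downward; lengths in mm; the calibration is good to about 2 mm. A picture is of the moment at which its call begins.
- bot.finish_job(): hands the job in; it is judged then, once.
The state is a dict: "clock": time; "joint_positions": joint angles; "joint_velocities": joint speeds; "effort": joint torques, N m; "tcp_pos": TCP position; "ee_rot": TCP orientation; "force": force on the tool from outside, world axes, zero at the start; "ft_torque": the same for the moment, N m; "grip_width": opening from 0.0 (shut) to 1.0 (fully open); "grasp_force": force on a finger pad.
Only numpy, scipy, OpenCV 4.12 (cv2) and the standard library are available. Lean on these libraries where they do the work, as an engineer would, in place of code of your own. Each camera call takes 0.05 s, during which the arm holds its last target. There are 200 camera calls.

## Working session

There is one attempt and no reset: what is moved stays moved. The work goes in short steps, Python scripts to look and compute and a tool call to move; the robot and the scene stay as the last step left them, time stands still between calls to the robot, and variables do not carry over. Pictures are saved under pics/ and viewed, at most 10 in all, crops included, and the job is handed in when it is done.

Besides the shell and the picture viewer there is one more tool, called after ">>>" as a command line: name --argument value ..., lists and objects as JSON in quotes. jog_arm: Moves the arm, as the interface text tells. Shift numbers are shares of 15 cm and turn numbers shares of 60 degrees, none past 1 either way. Its arguments: {"type":"object","properties":{"offset":{"type":"array","items":{"type":"array","items":{"type":"number","minimum":-1,"maximum":1}}},"delta_rot":{"type":"array","items":{"type":"array","items":{"type":"number","minimum":-1,"maximum":1}}},"fingers":{"type":"array","items":{"type":"number"}}},"required":["offset","delta_rot","fingers"]}

```bash
mkdir -p pics
cat > h.py <<'E'
from cell import bot
import numpy as np, cv2
def ray(c,px):
    p=cv2.undistortPoints(np.array(px,float).reshape(-1,1,2),c["camera_matrix"],np.array(c["dist"])).reshape(-1,2)
    d=np.c_[p,np.ones(len(p))]@c["R"]; o=-c["R"].T@c["t"]; return o,d
def onz(c,px,z):
    o,d=ray(c,px); return o+d*((z-o[2])/d[:,2])[:,None]
def deproj(c,px):
    p=cv2.undistortPoints(np.array(px,float).reshape(-1,1,2),c["camera_matrix"],np.array(c["dist"])).reshape(-1,2)
    z=np.array([c["range_z"][int(round(v)),int(round(u))] for u,v in px])
    return (np.c_[p*z[:,None],z]-c["t"])@c["R"]
def tri(c1,p1,c2,p2):
    o1,d1=ray(c1,[p1]);o2,d2=ray(c2,[p2]);d1=d1[0];d2=d2[0]
    s=np.linalg.lstsq(np.c_[d1,-d2],o2-o1,rcond=None)[0]
    a=o1+s[0]*d1;b=o2+s[1]*d2;return (a+b)/2,np.linalg.norm(a-b)
E
python3 - <<'E'
from h import *
print(bot.observe(),bot.pinch_z)
a=bot.capture("scene");b=bot.capture("top")
for n,c in(("scene",a),("top",b)):
    cv2.imwrite(f"pics/{n}0.png",c["color"][:,:,::-1]); print(n,-c["R"].T@c["t"],c["R"][2])
E
```

```text
{'clock': 0.0, 'joint_positions': array([-7.36879970e+01,  2.05972879e+01,  8.65978785e+01,  7.65079983e-04,
        7.29083868e+01, -6.59411314e+00]), 'joint_velocities': array([-0.07021801,  0.11358449,  0.02566257, -0.00640421, -0.04019306,
       -0.00188294]), 'effort': array([-7.41660260e-04, -5.15382314e+01, -2.70721024e+01,  6.72515715e-02,
        3.48249497e-02, -1.45388804e-04]), 'tcp_pos': array([ 233.34421682, -552.02638473,  221.82368473]), 'ee_rot': array([-1.79897216e+02, -1.26175844e-02,  2.29058793e+01]), 'force': array([0.22058421, 0.27633157, 0.27108604]), 'ft_torque': array([-0.02228365, -0.04046782, -0.0624878 ]), 'grasp_force': 0.0, 'grip_width': 1.0007736157354479} 18.700000000000003
scene [222.71070189 707.51737413 482.8495183 ] [ 0.36576701 -0.79979401 -0.47596642]
top [379.50916848  55.0353077  987.1551944 ] [ 0.19157228  0.00699646 -0.98145357]
```

View pics/scene0.png

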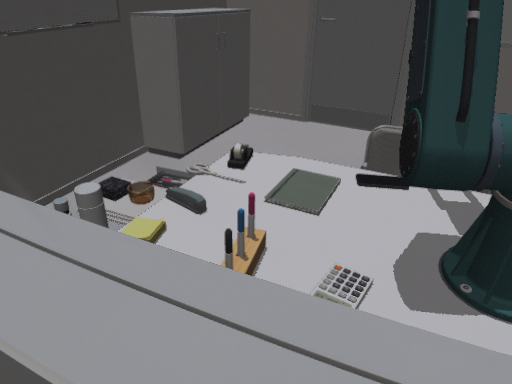

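View pics/top0.png

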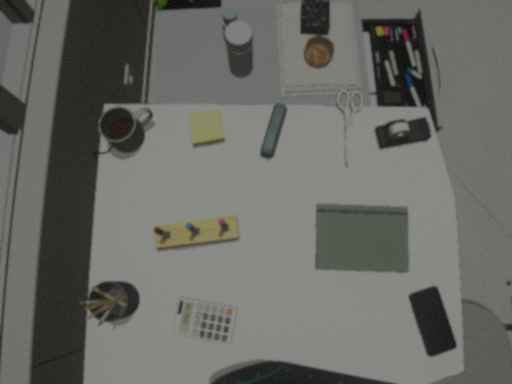

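The scene view shows the stand at about (245,250), with blue in the middle at (241,220), and the notebook at (304,189). In the top view the stand is at (197,232), the blue cap at (192,230) and the notebook spans (317–408, 205–271).

Run:
```python
from h import *
a=bot.capture("scene");b=bot.capture("top")
def comp(m,box):
    k=np.zeros(m.shape,np.uint8);x0,y0,x1,y1=box;k[y0:y1,x0:x1]=m[y0:y1,x0:x1]*255
    cs,_=cv2.findContours(k,cv2.RETR_EXTERNAL,cv2.CHAIN_APPROX_NONE);return max(cs,key=cv2.contourArea)
def hsv(c): return cv2.split(cv2.cvtColor(c["color"],cv2.COLOR_RGB2HSV))
ha,sa,va=hsv(a);hb,sb,vb=hsv(b)
# stand
cs=comp((hb>15)&(hb<40)&(sb>70)&(vb>60),(140,205,250,260))
r=cv2.minAreaRect(cs);p=onz(b,cv2.boxPoints(r),40)
print("stand",r,"\n",p.round(),p.mean(0).round(1),[np.linalg.norm(p[i]-p[i-1]).round() for i in range(4)], [np.degrees(np.arctan2(*(p[i]-p[i-1])[1::-1])).round(1) for i in range(4)])
print("stand depth z",deproj(b,[(210,238),(175,240)]).round(1).tolist())
# notebook
x=b["color"].astype(int);g=(x[:,:,1]-x[:,:,0]>4)&(vb<150)
cn=comp(g,(300,190,425,285));r=cv2.minAreaRect(cn);p=onz(b,cv2.boxPoints(r),13)
print("nb",r,"\n",p.round(),p.mean(0).round(1),[np.linalg.norm(p[i]-p[i-1]).round() for i in range(4)], [np.degrees(np.arctan2(*(p[i]-p[i-1])[1::-1])).round(1) for i in range(4)])
u,v=np.array(r[0]);print("nb depth",deproj(b,[(360,240)]).round(1))
# blue cap
for n,c,h,s,box in(("a",a,ha,sa,(220,190,265,250)),("b",b,hb,sb,(180,215,205,245))):
    m=(h>95)&(h<125)&(s>100);k=comp(m,box)[:,0];print(n,len(k),k.min(0),k.max(0),k[k[:,1]==k[:,1].min()].mean(0))
for n,c,box in(("a",a,(215,185,270,275)),("b",b,(145,210,245,252))):
    x0,y0,x1,y1=box;cv2.imwrite(f"pics/c{n}.png",cv2.resize(c["color"][y0:y1,x0:x1,::-1],None,fx=7,fy=7 if n=="b" else 6,interpolation=0))
# points over stand in the depth
vv,uu=np.mgrid[210:255,145:245];P=deproj(b,np.c_[uu.ravel(),vv.ravel()]);H=P[P[:,2]>100]
print("tall pts",len(H)); 
L=cv2.kmeans(H[:,:2].astype(np.float32),3,None,(3,50,.1),5,cv2.KMEANS_PP_CENTERS)
for i in range(3):
    q=H[L[1].ravel()==i];print(len(q),q.mean(0).round(1),q.max(0).round(1))
```

```text
stand ((195.54075622558594, 232.02293395996094), (22.55881118774414, 82.7343521118164), 82.47618103027344) 
 [[494. 286.  40.]
 [520. 104.  40.]
 [471.  97.  40.]
 [444. 276.  40.]] [482.3 190.8  40. ] [np.float64(50.0), np.float64(183.0), np.float64(50.0), np.float64(181.0)] [np.float64(10.5), np.float64(-81.7), np.float64(-171.4), np.float64(98.4)]
stand depth z [[469.6, 158.4, 39.0], [463.7, 234.4, 44.0]]
nb ((362.19378662109375, 237.13668823242188), (93.25717163085938, 66.0297622680664), 1.5074357986450195) 
 [[ 406.  -74.   13.]
 [ 555.  -80.   13.]
 [ 552. -296.   13.]
 [ 401. -285.   13.]] [ 478.3 -183.7   13. ] [np.float64(211.0), np.float64(149.0), np.float64(217.0), np.float64(151.0)] [np.float64(88.7), np.float64(-2.2), np.float64(-90.9), np.float64(175.7)]
nb depth [[ 471.  -177.5   12.4]]
a 50 [238 209] [243 231] [240.5 209. ]
b 10 [187 224] [191 228] [188.5 224. ]
tall pts 177
57 [474.6 252.6 127.3] [481.2 260.4 140.3]
99 [487.8 158.8 129.4] [498.4 196.2 141.1]
21 [379.5  55.  987.2] [379.5  55.  987.2]
```

View pics/cb.png

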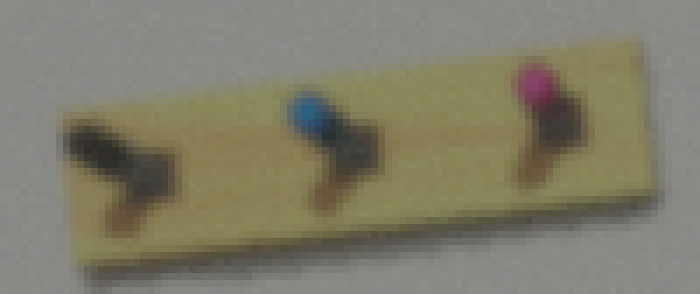

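View pics/ca.png

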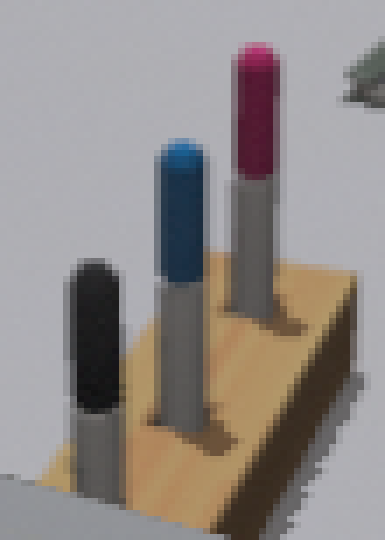

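The crops show the blue cap tip at about (188.4,225.2) in the top view and (240.6,208.3) in the scene view. Blue stands in the middle well, with black on one side and pink on the other.

Run:
```python
from h import *
a=bot.capture("scene");b=bot.capture("top")
print("tip",tri(a,(240.6,209.5),b,(188.6,225.6)))
print("barrel at stand top", onz(b,[(196,231.5)],40), onz(a,[(240.6,261)],40))
d=tri(a,(251,193.5),b,(145+537/7-.5,210+80/7-.5));print("pink",d)
d=tri(a,(228.5,229.5),b,(145+70/7-.5,210+138/7-.5));print("black",d)
```

```text
tip (array([484.3229258 , 190.89363837, 137.15808038]), np.float64(0.11455643715290377))
barrel at stand top [[483.41912184 189.54179085  40.        ]] [[473.26360885 212.83333499  40.        ]]
pink (array([494.46686807, 126.49970308, 136.30665681]), np.float64(0.13135910623126795))
black (array([474.50426531, 257.891718  , 137.64862449]), np.float64(3.262470910383993))
```

```bash
cat > go.py <<'E'
from h import *
from scipy.spatial.transform import Rotation as Ro
def plan(wps,start=None):
    s=bot.observe();p,r=start or (s["tcp_pos"],s["ee_rot"]);p=np.array(p,float);R=Ro.from_euler("xyz",r,degrees=True)
    for w in wps:
        q=np.array(w[:3],float);Q=Ro.from_euler("xyz",w[3:],degrees=True)
        rv=np.degrees((R.inv()*Q).as_rotvec());o=R.inv().apply(q-p)
        print(w,"off",(o/150).round(3),"rot",(rv/60).round(3),"rows",np.ceil(max(np.linalg.norm(o)/50,np.linalg.norm(rv)/8.59)))
        p,R=q,Q
E
python3 - <<'E'
from go import *
plan([(345,-450,250,180,0,60),(460,-350,250,180,0,98.6),(484,-210,250,180,0,98.6),(484,-65,250,180,0,98.6),(484,80,250,180,0,98.6),(484,191,250,180,0,98.6),(484,191,101,180,0,98.6)],([233.5,-552.7,222.6],[180,0,22.9]))
E
```

```text
(345, -450, 250, 180, 0, 60) off [ 0.951 -0.341 -0.183] rot [ 0.     0.    -0.618] rows 5.0
(460, -350, 250, 180, 0, 98.6) off [0.961 0.331 0.   ] rot [-0.     0.    -0.643] rows 5.0
(484, -210, 250, 180, 0, 98.6) off [0.899 0.298 0.   ] rot [0. 0. 0.] rows 3.0
(484, -65, 250, 180, 0, 98.6) off [0.956 0.145 0.   ] rot [0. 0. 0.] rows 3.0
(484, 80, 250, 180, 0, 98.6) off [0.956 0.145 0.   ] rot [0. 0. 0.] rows 3.0
(484, 191, 250, 180, 0, 98.6) off [0.732 0.111 0.   ] rot [0. 0. 0.] rows 3.0
(484, 191, 101, 180, 0, 98.6) off [-0.    -0.     0.993] rot [0. 0. 0.] rows 3.0
```

>>> jog_arm --offset '[[0.951,-0.341,-0.183],[0.951,-0.341,-0.183],[0.951,-0.341,-0.183],[0.951,-0.341,-0.183],[0.951,-0.341,-0.183],[0.951,-0.341,-0.183]]' --delta_rot '[[0,0,-0.618],[0,0,-0.618],[0,0,-0.618],[0,0,-0.618],[0,0,-0.618],[0,0,-0.618]]' --fingers '[0,0,0,0,0,0]'

```text
clock: 0.9
tcp_pos: [345.5, -449.5, 250.2]
ee_rot: [180.0, 0.0, 60.1]
force: [-0.6, -0.0, -0.7]
grip_width: 0.999
grasp_force: 0.0
```

>>> jog_arm --offset '[[0.961,0.331,0],[0.961,0.331,0],[0.961,0.331,0],[0.961,0.331,0],[0.961,0.331,0],[0.961,0.331,0]]' --delta_rot '[[0,0,-0.643],[0,0,-0.643],[0,0,-0.643],[0,0,-0.643],[0,0,-0.643],[0,0,-0.643]]' --fingers '[0,0,0,0,0,0]'

```text
clock: 1.5
tcp_pos: [460.2, -349.9, 249.9]
ee_rot: [-180.0, -0.0, 98.5]
force: [0.2, 0.3, -1.0]
grip_width: 0.999
grasp_force: 0.0
```

>>> jog_arm --offset '[[0.899,0.298,0],[0.899,0.298,0],[0.899,0.298,0],[0.899,0.298,0]]' --delta_rot '[[0,0,0],[0,0,0],[0,0,0],[0,0,0]]' --fingers '[0,0,0,0]'

```text
clock: 1.9
tcp_pos: [483.8, -206.0, 250.0]
ee_rot: [-180.0, -0.2, 98.5]
force: [0.5, -0.4, 0.6]
grip_width: 0.997
grasp_force: 0.0
```

>>> jog_arm --offset '[[0.956,0.145,0],[0.956,0.145,0],[0.956,0.145,0],[0.956,0.145,0]]' --delta_rot '[[0,0,0],[0,0,0],[0,0,0],[0,0,0]]' --fingers '[0,0,0,0]'

```text
clock: 2.3
tcp_pos: [483.6, -61.7, 250.1]
ee_rot: [-180.0, -0.1, 98.6]
force: [0.4, -0.6, -0.3]
grip_width: 0.997
grasp_force: 0.0
```

>>> jog_arm --offset '[[0.956,0.145,0],[0.956,0.145,0],[0.956,0.145,0],[0.956,0.145,0]]' --delta_rot '[[0,0,0],[0,0,0],[0,0,0],[0,0,0]]' --fingers '[0,0,0,0]'

```text
clock: 2.7
tcp_pos: [485.0, 82.7, 250.2]
ee_rot: [180.0, -0.1, 98.6]
force: [0.7, -0.8, 1.1]
grip_width: 1.004
grasp_force: 0.0
```

>>> jog_arm --offset '[[0.732,0.111,0],[0.732,0.111,0],[0.732,0.111,0],[0.732,0.111,0],[0.732,0.111,0]]' --delta_rot '[[0,0,0],[0,0,0],[0,0,0],[0,0,0],[0,0,0]]' --fingers '[0,0,0,0,0]'

```text
clock: 3.2
tcp_pos: [485.2, 189.0, 249.9]
ee_rot: [-180.0, 0.1, 98.5]
force: [0.2, -0.7, 0.3]
grip_width: 1.0
grasp_force: 0.0
```

>>> jog_arm --offset '[[0,0,0.3],[0,0,0.6],[0,0,0.8],[0,0,0.993],[0,0,0.993],[0,0,0.993],[0,0,0.993]]' --delta_rot '[[0,0,0],[0,0,0],[0,0,0],[0,0,0],[0,0,0],[0,0,0],[0,0,0]]' --fingers '[0,0,0,0,0,0,0]'

```text
clock: 3.9
tcp_pos: [486.2, 190.5, 102.8]
ee_rot: [179.8, -0.0, 98.5]
force: [0.2, 0.1, 0.3]
grip_width: 1.001
grasp_force: 0.0
```

Run:
```python
from h import *
a=bot.capture("scene");cv2.imwrite("pics/s1.png",cv2.resize(a["color"][150:290,170:320,::-1],None,fx=4,fy=4))
s=bot.observe();print(s["tcp_pos"],s["force"])
```

```text
[486.23166229 190.80793984 102.94874144] [ 1.48800844  0.65146538 -0.11489287]
```

View pics/s1.png

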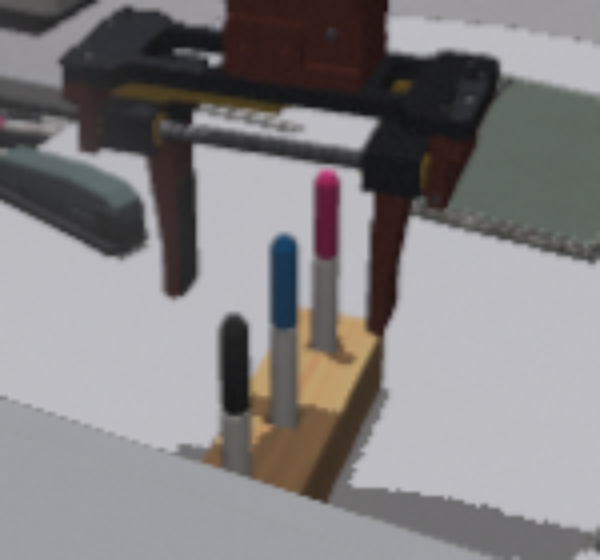

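The crop shows the open fingers straddling the blue marker, with tips at x≈180 and 382 and the blue cap at x≈285. I'll nudge about −1.5 mm along the closing line and close.

>>> jog_arm --offset '[[0,-0.012,0],[0,-0.012,0],[0,-0.012,0],[0,-0.012,0],[0,-0.012,0],[0,-0.012,0],[0,-0.012,0],[0,-0.012,0]]' --delta_rot '[[0,0,0],[0,0,0],[0,0,0],[0,0,0],[0,0,0],[0,0,0],[0,0,0],[0,0,0]]' --fingers '[0.4,0.8,0.9,0.9,0.9,0.9,0.9,0.9]'

```text
clock: 4.75
tcp_pos: [482.8, 190.9, 101.1]
ee_rot: [-180.0, -0.0, 98.6]
force: [-0.1, 0.6, -0.6]
grip_width: 0.312
grasp_force: 0.0
```

>>> jog_arm --offset '[[0,0,0],[0,0,0],[0,0,0],[0,0,0],[0,0,0],[0,0,0]]' --delta_rot '[[0,0,0],[0,0,0],[0,0,0],[0,0,0],[0,0,0],[0,0,0]]' --fingers '[0.9,0.9,0.9,0.9,0.9,0.9]'

```text
clock: 5.35
tcp_pos: [482.9, 190.9, 101.2]
ee_rot: [180.0, -0.0, 98.6]
force: [1.0, -0.1, -0.2]
grip_width: 0.126
grasp_force: 30.0
```

>>> jog_arm --offset '[[0,0,-0.1],[0,0,-0.25],[0,0,-0.4],[0,0,-0.6],[0,0,-0.8],[0,0,-1],[0,0,-1],[0,0,-1]]' --delta_rot '[[0,0,0],[0,0,0],[0,0,0],[0,0,0],[0,0,0],[0,0,0],[0,0,0],[0,0,0]]' --fingers '[0.9,0.9,0.9,0.9,0.9,0.9,0.9,0.9]'

```text
clock: 6.15
tcp_pos: [483.1, 190.9, 251.6]
ee_rot: [179.9, -0.0, 98.6]
force: [-0.3, 0.7, -1.1]
grip_width: 0.122
grasp_force: 30.0
```

Run:
```python
from go import *
a=bot.capture("scene");cv2.imwrite("pics/s2.png",cv2.resize(a["color"][90:290,170:320,::-1],None,fx=3,fy=3))
print(bot.observe()["grip_width"])
# tool tilted about world x so that fingertips lean to +y: find euler
t=Ro.from_euler("xyz",[180,0,88],degrees=True)
for s in(30,-30):
    Q=Ro.from_rotvec([s*np.cos(np.radians(-2)),s*np.sin(np.radians(-2)),0],degrees=True)*t;print(s,Q.as_matrix()[:,2].round(2),Q.as_euler("xyz",degrees=True).round(2))
```

```text
0.12516095264721674
30 [ 0.02  0.5  -0.87] [180. -30.  88.]
-30 [-0.02 -0.5  -0.87] [180.  30.  88.]
```

View pics/s2.png

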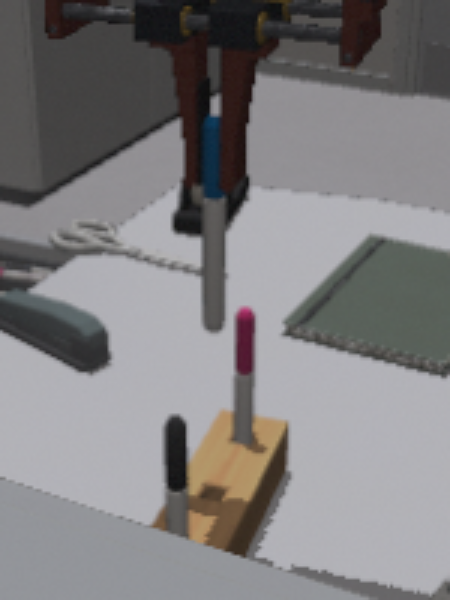

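The crop shows the blue marker hanging upright in the fingers clear of the stand, with pink and black still standing.

Run:
```python
from go import *
plan([(482,60,275,180,0,95),(480,-80,270,180,0,90),(478.4,-165.6,230,180,-30,88),(478.4,-165.6,114,180,-30,88)],([483,190.9,251.2],[180,0,98.6]))
```

```text
(482, 60, 275, 180, 0, 95) off [-0.862 -0.137 -0.159] rot [ 0.   -0.    0.06] rows 3.0
(480, -80, 270, 180, 0, 90) off [-0.929 -0.095  0.033] rot [-0.    -0.     0.083] rows 3.0
(478.4, -165.6, 230, 180, -30, 88) off [-0.571 -0.011  0.267] rot [-0.009  0.5    0.033] rows 4.0
(478.4, -165.6, 114, 180, -30, 88) off [-0.387 -0.     0.67 ] rot [0. 0. 0.] rows 3.0
```

>>> jog_arm --offset '[[-0.1,0,-0.159],[-0.4,-0.06,-0.159],[-0.7,-0.12,-0.159],[-0.862,-0.137,-0.159],[-0.862,-0.137,-0.159]]' --delta_rot '[[0,0,0.06],[0,0,0.06],[0,0,0.06],[0,0,0.06],[0,0,0.06]]' --fingers '[0.9,0.9,0.9,0.9,0.9]'

```text
clock: 6.7
tcp_pos: [480.8, 57.3, 273.4]
ee_rot: [-179.8, 0.0, 94.8]
force: [0.6, -0.2, -0.2]
grip_width: 0.129
grasp_force: 30.0
```

>>> jog_arm --offset '[[-0.25,-0.03,0.033],[-0.5,-0.06,0.033],[-0.75,-0.08,0.033],[-0.929,-0.095,0.033],[-0.929,-0.095,0.033]]' --delta_rot '[[0,0,0.083],[0,0,0.083],[0,0,0.083],[0,0,0.083],[0,0,0.083]]' --fingers '[0.9,0.9,0.9,0.9,0.9]'

```text
clock: 7.2
tcp_pos: [479.5, -81.8, 268.8]
ee_rot: [-179.9, -0.0, 89.8]
force: [-0.1, 0.0, 0.2]
grip_width: 0.127
grasp_force: 30.0
```

>>> jog_arm --offset '[[-0.15,0,0.07],[-0.3,0,0.14],[-0.45,-0.01,0.2],[-0.571,-0.011,0.267],[-0.571,-0.011,0.267],[-0.571,-0.011,0.267],[-0.571,-0.011,0.267],[-0.571,-0.011,0.267]]' --delta_rot '[[0,0.1,0],[0,0.2,0.01],[0,0.3,0.02],[-0.009,0.4,0.033],[-0.009,0.5,0.033],[-0.009,0.5,0.033],[-0.009,0.5,0.033],[-0.009,0.5,0.033]]' --fingers '[0.9,0.9,0.9,0.9,0.9,0.9,0.9,0.9]'

```text
clock: 8.0
tcp_pos: [478.2, -164.0, 230.3]
ee_rot: [-180.0, -29.9, 88.1]
force: [-0.3, 0.4, 1.0]
grip_width: 0.126
grasp_force: 30.0
```

Run:
```python
from go import *
s=bot.observe();print(s)
# arc waypoints: lower end E on notebook, marker lean f, tool tilt t
L=110;E=np.array([478,-120.])
def w(f,t,pen):
    f,t=np.radians([f,t]);G=np.array([478,-120-L*np.sin(f),13+6.5*np.sin(f)+L*np.cos(f)-pen])
    T=G+18.7*np.array([.0,np.sin(t),-np.cos(t)]);return (*T.round(1),180,-np.degrees(t).round(1),88)
W=[w(30,30,-12),w(30,30,-1),w(40,30,2),w(50,30,2),w(60,30,2),w(70,25,2),w(76,15,2),w(80,5,2)]
plan(W)
```

```text
{'clock': 8.0, 'joint_positions': array([-43.60381097,  22.10383785,  90.76431625,  21.88692523,
        88.21304631, -46.48346125]), 'joint_velocities': array([ 0.46058304, -0.81987303, -0.06101132,  0.15329923,  0.23107984,
       -0.47904528]), 'effort': array([-8.77627898e-01, -4.81969392e+01, -2.32660782e+01,  2.08259068e+00,
        2.21616335e+00,  2.59912637e-02]), 'tcp_pos': array([ 478.15732837, -164.03622597,  230.29565117]), 'ee_rot': array([-179.99898917,  -29.92369545,   88.07048143]), 'force': array([-0.27007588,  0.42562387,  1.04362636]), 'ft_torque': array([-0.29413369, -0.08572772,  0.00387521]), 'grasp_force': 30.00001162290573, 'grip_width': 0.12610997130477145}
(np.float64(478.0), np.float64(-165.6), np.float64(107.3), 180, np.float64(-30.0), 88) off [-0.418 -0.001  0.705] rot [-0.001  0.001  0.001] rows 3.0
(np.float64(478.0), np.float64(-165.6), np.float64(96.3), 180, np.float64(-30.0), 88) off [-0.037 -0.     0.064] rot [0. 0. 0.] rows 1.0
(np.float64(478.0), np.float64(-181.4), np.float64(83.2), 180, np.float64(-30.0), 88) off [-0.135  0.004  0.023] rot [0. 0. 0.] rows 1.0
(np.float64(478.0), np.float64(-194.9), np.float64(70.5), 180, np.float64(-30.0), 88) off [-0.12   0.003  0.028] rot [0. 0. 0.] rows 1.0
(np.float64(478.0), np.float64(-205.9), np.float64(55.4), 180, np.float64(-30.0), 88) off [-0.114  0.003  0.051] rot [0. 0. 0.] rows 1.0
(np.float64(478.0), np.float64(-215.5), np.float64(37.8), 180, np.float64(-25.0), 88) off [-0.114  0.002  0.07 ] rot [ 0.    -0.083 -0.   ] rows 1.0
(np.float64(478.0), np.float64(-221.9), np.float64(25.9), 180, np.float64(-15.0), 88) off [-0.072  0.001  0.054] rot [ 0.    -0.167 -0.   ] rows 2.0
(np.float64(478.0), np.float64(-226.7), np.float64(17.9), 180, np.float64(-5.0), 88) off [-0.045  0.001  0.043] rot [ 0.    -0.167 -0.   ] rows 2.0
```

>>> jog_arm --offset '[[-0.15,0,0.25],[-0.3,0,0.5],[-0.418,0,0.705],[-0.418,0,0.705],[-0.43,0,0.73],[-0.44,0,0.75],[-0.455,0,0.77],[-0.455,0,0.77]]' --delta_rot '[[0,0,0],[0,0,0],[0,0,0],[0,0,0],[0,0,0],[0,0,0],[0,0,0],[0,0,0]]' --fingers '[0.9,0.9,0.9,0.9,0.9,0.9,0.9,0.9]'

```text
clock: 8.8
tcp_pos: [478.4, -167.5, 96.6]
ee_rot: [179.9, -29.9, 88.0]
force: [-0.3, 1.0, -0.4]
grip_width: 0.125
grasp_force: 30.0
```

Run:
```python
from h import *
s=bot.observe();print(s["tcp_pos"],s["force"],s["ee_rot"])
a=bot.capture("scene");cv2.imwrite("pics/s3.png",cv2.resize(a["color"][100:230,230:380,::-1],None,fx=5,fy=4.6))
```

```text
[ 478.43436689 -167.49917068   96.60169764] [-0.29118214  1.02009767 -0.4460147 ] [179.90357675 -29.93407259  88.01195594]
```

View pics/s3.png

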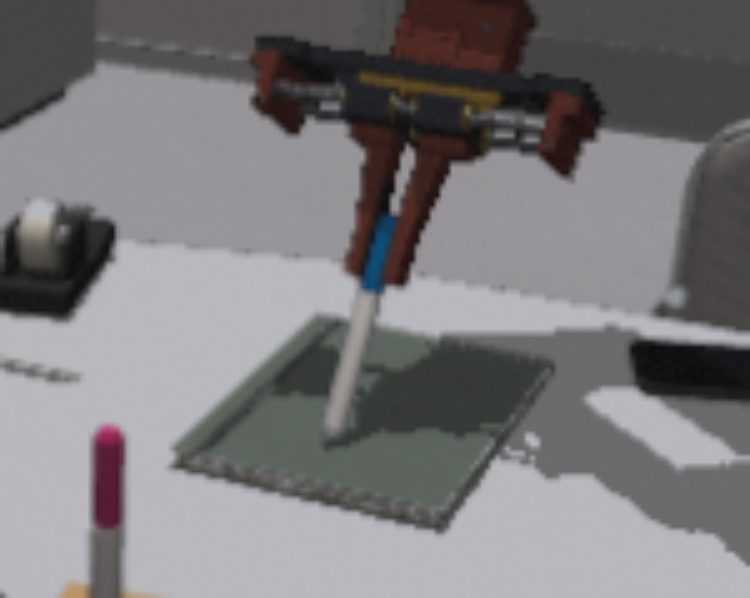

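The marker leans about 30° with its lower end just over the notebook at crop (333,435). Now I'll press and swing it down in an arc.

>>> jog_arm --offset '[[-0.035,0,0.012],[-0.07,0,0.018],[-0.1,0,0.022],[-0.135,0,0.028],[-0.165,0,0.035],[-0.195,0,0.041],[-0.225,0,0.048],[-0.255,0,0.056]]' --delta_rot '[[0,0,0],[0,0,0],[0,0,0],[0,0,0],[0,0,0],[0,0,0],[0,0,0],[0,0,0]]' --fingers '[0.9,0.9,0.9,0.9,0.9,0.9,0.9,0.9]'

```text
clock: 9.65
tcp_pos: [477.4, -196.5, 70.4]
ee_rot: [179.9, -30.1, 88.0]
force: [-0.1, -0.7, 8.1]
grip_width: 0.128
grasp_force: 30.0
```

Run:
```python
from h import *
s=bot.observe();print(s["tcp_pos"],s["force"],s["ee_rot"])
a=bot.capture("scene");cv2.imwrite("pics/s4.png",cv2.resize(a["color"][100:230,230:380,::-1],None,fx=5,fy=4.6))
```

```text
[ 477.38476504 -196.52754153   70.37657599] [-0.14121957 -0.73395381  8.14096119] [179.91543928 -30.05507026  87.95962105]
```

View pics/s4.png

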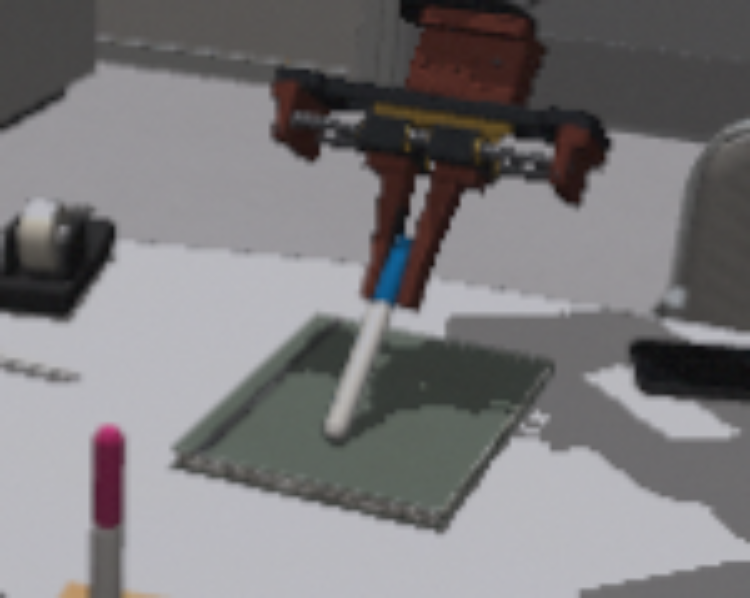

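The lower end stays put at (335,433) and the marker pivots in the fingers, at 8 N. I'll continue.

Run:
```python
from go import *
def w(f,t,pen=2):
    f,t=np.radians([f,t]);L=110;G=np.array([478,-122-L*np.sin(f),13+6.5*np.sin(f)+L*np.cos(f)-pen])
    T=G+18.7*np.array([.0,np.sin(t),-np.cos(t)]);return (*[float(x) for x in T.round(1)],180,-float(np.degrees(t).round(1)),88)
for x in [(55,30),(60,30),(65,28),(70,24),(73,20),(76,15),(79,10),(80,6)]: plan([w(*x)])
```

```text
(478.0, -202.8, 63.2, 180, -30.0, 88) off [-0.055  0.006  0.019] rot [ 0.002 -0.001 -0.001] rows 1.0
(478.0, -207.9, 55.4, 180, -30.0, 88) off [-0.111  0.007  0.047] rot [ 0.002 -0.001 -0.001] rows 1.0
(478.0, -212.9, 46.9, 180, -28.0, 88) off [-0.168  0.008  0.08 ] rot [ 0.002 -0.034 -0.001] rows 1.0
(478.0, -217.8, 37.6, 180, -24.0, 88) off [-0.227  0.009  0.117] rot [ 0.002 -0.101 -0.001] rows 1.0
(478.0, -220.8, 31.8, 180, -20.0, 88) off [-0.264  0.01   0.14 ] rot [ 0.002 -0.167 -0.001] rows 2.0
(478.0, -223.9, 25.9, 180, -15.0, 88) off [-0.302  0.01   0.164] rot [ 0.002 -0.251 -0.001] rows 2.0
(478.0, -226.7, 20.0, 180, -10.0, 88) off [-0.337  0.011  0.189] rot [ 0.002 -0.334 -0.001] rows 3.0
(478.0, -228.4, 17.9, 180, -6.0, 88) off [-0.354  0.012  0.195] rot [ 0.002 -0.401 -0.001] rows 3.0
```

>>> jog_arm --offset '[[-0.055,0.005,0.019],[-0.111,0.007,0.047],[-0.14,0.007,0.063],[-0.168,0.008,0.08],[-0.2,0.008,0.1],[-0.227,0.009,0.117],[-0.264,0.01,0.14],[-0.302,0.01,0.164]]' --delta_rot '[[0,0,0],[0,0,0],[0,-0.017,0],[0,-0.034,0],[0,-0.067,0],[0,-0.1,0],[0,-0.167,0],[0,-0.25,0]]' --fingers '[0.9,0.9,0.9,0.9,0.9,0.9,0.9,0.9]'

```text
clock: 10.5
tcp_pos: [478.4, -225.3, 25.7]
ee_rot: [179.9, -14.8, 87.9]
force: [-1.2, -1.6, 3.5]
grip_width: 0.128
grasp_force: 30.0
```

Run:
```python
from go import *
s=bot.observe();print(s["tcp_pos"],s["force"],s["ee_rot"])
a=bot.capture("scene");cv2.imwrite("pics/s5.png",cv2.resize(a["color"][100:230,230:380,::-1],None,fx=5,fy=4.6))
plan([(478,-226.7,20,180,-10,88),(478.0, -228.4, 17.9, 180, -6.0, 88)])
```

```text
[ 478.4194122  -225.29688702   25.66934979] [-1.17057367 -1.60917615  3.47296505] [179.8675979  -14.75767972  87.88579194]
(478, -226.7, 20, 180, -10, 88) off [-0.035  0.004  0.03 ] rot [ 0.001 -0.077 -0.001] rows 1.0
(478.0, -228.4, 17.9, 180, -6.0, 88) off [-0.014  0.     0.012] rot [ 0.    -0.067 -0.   ] rows 1.0
```

View pics/s5.png

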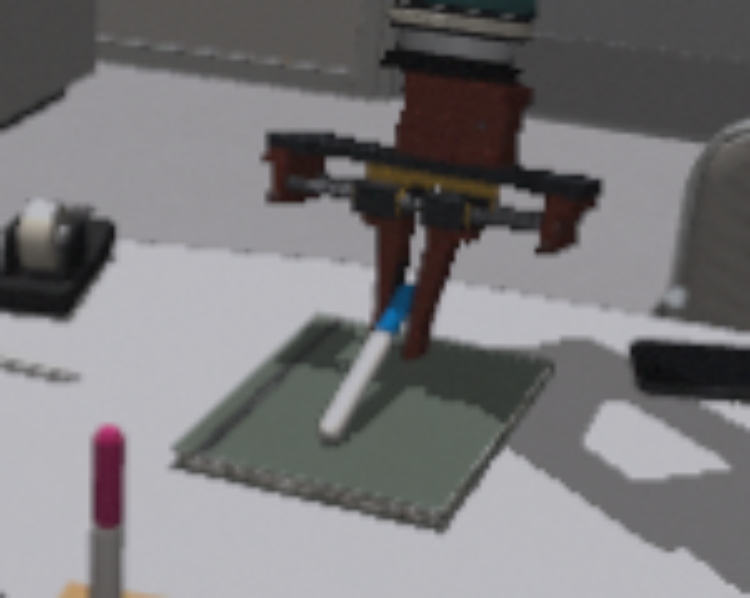

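The marker leans about 75°, with its lower end on the notebook at (330,433). One last lowering, then a hold.

>>> jog_arm --offset '[[-0.02,0,0.015],[-0.035,0,0.03],[-0.05,0,0.043],[-0.05,0,0.046],[-0.05,0,0.046],[-0.05,0,0.046]]' --delta_rot '[[0,-0.04,0],[0,-0.08,0],[0,-0.144,0],[0,-0.144,0],[0,-0.144,0],[0,-0.144,0]]' --fingers '[0.9,0.9,0.9,0.9,0.9,0.9]'

```text
clock: 11.15
tcp_pos: [477.2, -228.5, 16.8]
ee_rot: [-180.0, -6.5, 87.9]
force: [-0.0, 1.3, 0.9]
grip_width: 0.128
grasp_force: 30.0
```

Run:
```python
from h import *
s=bot.observe();print(s["tcp_pos"],s["force"],s["ee_rot"],s["grasp_force"])
b=bot.capture("top");h,sv,v=cv2.split(cv2.cvtColor(b["color"],cv2.COLOR_RGB2HSV))
m=(v>125)&(sv<60);m2=np.zeros(m.shape,np.uint8);m2[212:268,325:400]=m[212:268,325:400]
n,l,st,ce=cv2.connectedComponentsWithStats(m2);print(st[1:],ce[1:])
i=1+st[1:,4].argmax();ys,xs=np.where(l==i);P=onz(b,[(xs.min(),ys[xs==xs.min()].mean()),(xs.max(),ys[xs==xs.max()].mean())],24);print(P)
```

```text
[ 477.16608892 -228.45018156   16.83397517] [-0.01046353  1.33940945  0.85543591] [-179.97951561   -6.48723859   87.92573031] 29.99969869852066
[[333 232  21   6 107]] [[342.76635514 234.35514019]]
[[ 481.83564395 -114.21607199   24.        ]
 [ 485.54169576 -159.35725785   24.        ]]
```

>>> jog_arm --offset '[[0,0,0.008],[0,0,0.008],[0,0,0.008],[0,0,0.008],[0,0,0.008],[0,0,0.008],[0,0,0.008],[0,0,0.008]]' --delta_rot '[[0,0,0],[0,0,0],[0,0,0],[0,0,0],[0,0,0],[0,0,0],[0,0,0],[0,0,0]]' --fingers '[0.9,0.9,0.5,0.5,0.5,0.5,0.5,0.5]'

```text
clock: 12.0
tcp_pos: [477.2, -228.3, 15.7]
ee_rot: [180.0, -6.4, 88.0]
force: [0.3, -0.3, 0.4]
grip_width: 0.496
grasp_force: 0.0
```

>>> jog_arm --offset '[[0,0,-0.1],[0,0,-0.3],[0,0,-0.6],[0,0,-0.9],[0,0,-1],[0,0,-1],[0,0,-1]]' --delta_rot '[[0,0,0],[0,0,0],[0,0,0],[0,0,0],[0,0,0],[0,0,0],[0,0,0]]' --fingers '[0.5,0.5,0.5,0.5,0.5,0.5,0.5]'

```text
clock: 12.7
tcp_pos: [476.3, -244.6, 164.3]
ee_rot: [-180.0, -6.4, 88.0]
force: [0.2, 0.0, 0.3]
grip_width: 0.5
grasp_force: 0.0
```

Run:
```python
from h import *
s=bot.observe();print(s["tcp_pos"],s["force"],s["grip_width"])
a=bot.capture("scene");b=bot.capture("top")
A=cv2.resize(a["color"][100:270,210:370],None,fx=2.5,fy=2.5);B=cv2.resize(b["color"][190:290,300:420],None,fx=3.3,fy=4.25)
cv2.imwrite("pics/s6.png",np.hstack([A,B])[:,:,::-1])
```

```text
[ 476.28926242 -244.60938757  164.27662784] [0.20719756 0.00983829 0.27043844] 0.49965075661975844
```

View pics/s6.png

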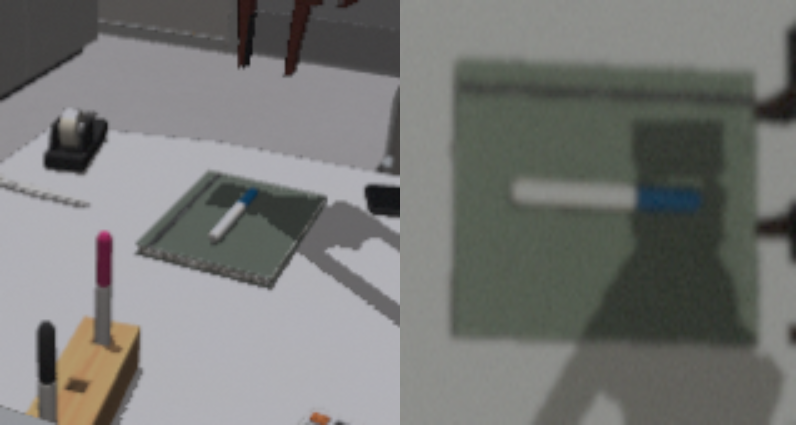

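The marker lies flat with its centre at crop (606,195), against the notebook centre at about (604,203), and along the long side. Pink and black are still standing and the arm is clear.

```bash
python3 -c "
from cell import bot
print(bot.finish_job())"
```

```text
the job is handed in; nothing more can be done
None
```

The blue marker lies flat and roughly centred on the notebook along its long side, pivoted down in the fingers; pink and black still stand. The job is handed in, with no verdict returned.

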